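# Hang the beam target and hold the sprung shutter half open

## Task

Take the white alignment target with the green cross out of the rack and hang it by its hole on the brass peg of the rail, keeping the beam shutter closed until the target hangs there by itself. Then slide the shutter's red knob against its spring to half of its travel (yellow pointer at the green mark) and hold it there: the program finishes while the gripper is still holding the shutter half open. Leave the spare plates and the other loose things alone.

Things in the scene. Friction and masses are not known exactly. Their poses are not given: they have to be found in the camera images.
- target: White plate, 6 mm thick, 0.12 kg, upright in a rack slot (8 mm wide, 30 mm deep). Lower part 80 wide, 80 mm high, green cross on both faces; above it a centred head 48 mm wide, 50 mm high, with a round hole. Origin: middle of its bottom edge; x along its width, y face normal, z up. Grip the head from above by its side edges (48 mm apart along x); lift at least 35 mm to clear the slot.
- target_hole (a point): Centre of the target's round hole, 105 mm above its bottom edge and 25 mm below its top; the 24 mm diameter hole runs along the plate's y.
- rack: Grey rack fixed to the table, 110 x 180 x 40 mm; origin under its centre. Three slots along its x at y = -55, 0 and +55 mm; plates stand 10 mm above the table with their width along the rack's x. Which plate is in which slot varies.
- peg_stand: Fixed post on the optical rail with a level brass peg, 8 mm diameter, along the stand's -y (to the shutter). The peg leaves a black block (30 mm wide, top 13 mm above the peg axis) 15 mm from the post axis and ends at 64 mm, its last 9 mm bent up (tip top 8 mm above the peg axis). Origin: on the post axis at the rail's top, 20 mm above the table; x across the rail. Peg axis 170 mm above it.
- peg_mid (a point): Point on the peg's axis where the plate should hang, 36 mm from the post axis; axes as the stand's. Hanging on the peg, the target's hole centre is about 8 mm below it.
- shutter: Black shutter housing fixed on the same rail, between the grey laser head and the peg stand: 150 mm along its x, 30 mm wide, flat top 145 mm above its origin (at the rail's top, 20 mm above the table). x, across the rail and away from the robot, is the opening direction. A scale ledge 17 mm wide on its -y side, level with the top, has marks: white closed, green half, white fully open; the knob has a yellow pointer.
- blade (a joint): Travel of the shutter blade, in m: 0 closed (where the spring keeps it), 0.044 fully open, 0.022 half. It slides along the shutter's +x. Spring force about 3 N closed, 6.3 N at half, 9.6 N fully open; it shuts by itself when let go.
- knob_top (a point): Middle of the top face of the blade's red knob, which moves with the blade. The knob is an upright block 16 mm along the shutter's x, 26 mm along y, 40 mm high, and its foot is 3 mm above the housing's flat top, so that it can be pinched from above along x.
- amber_plate: An orange spare plate of the same shape and size as the target, in another rack slot. To be left alone.
- dark_plate: A dark steel spare plate of the same shape and size as the target, in another rack slot. To be left alone.
- jar: Amber jar with white cap, 52 mm across, 70 mm tall, beyond the rail; origin under its centre. To be left alone.
- lens_ring: Black lens ring lying flat, 56 mm across, 12 mm high, beyond the rail; origin under its centre. To be left alone.
- driver: Screwdriver with blue handle lying on the table at the left. To be left alone.
- meter: Black box-shaped power meter, 70 x 100 x 30 mm, lying on the table at the right; origin under its centre. To be left alone.
There are look-alikes about, which are no part of the job. Leave any pink look-alike of the target alone.

How it is judged:
On the way, in this order (a step that is already met when the one before it is completed fails the run):
1. the target hangs by its hole on the peg, let go (x of target_hole in the frame of peg_mid between -0.008 and 0.008 m and y of target_hole in the frame of peg_mid between -0.026 and 0.026 m and z of target_hole in the frame of peg_mid between -0.014 and 0 m and angle between target's own z axis and vertical below 0.2 rad and contact force between target and peg_stand above 0.3 N and contact force between target and the arm below 0.1 N and contact force between target and the fingers below 0.1 N and linear speed of target below 0.05 m/s), for 0.3 s.
2. the shutter is held at half travel by the gripper's fingers (value of joint blade between 0.017 and 0.027 m and velocity of joint blade between -0.01 and 0.01 m/s and contact force between blade and the fingers above 1.5 N and contact force between blade and target below 0.2 N), for 0.3 s.
At the end, for the whole second after the job is handed in: The target hangs freely on the peg (hole centre within 8 mm sideways and 26 mm lengthwise of the hanging point, 0 to 14 mm below it, within 0.2 rad of upright, at rest), and the fingers hold the shutter still at 17 to 27 mm of its 44 mm travel with over 1.5 N (all of step 1 and all of step 2); the arm keeps its last pose, push and grip.
It fails at once if the shutter is opened (more than 8 mm) while the target is not on the peg (value of joint blade above 0.008 m and distance between target_hole and peg_mid above 0.04 m).
It fails at once if a spare plate or another loose thing is disturbed (moved more than 20 mm) (distance of any of amber_plate, dark_plate, jar, lens_ring, driver, meter from where it was at the start of the episode above 0.02 m).
It also fails if it takes over 54 s, if anything falls off the work surface, if the arm or the gripper's body presses on something with over 40 N, if the wrist force passes 120 N, or if a joint passes its speed limit or range.

## Robot

A 6-joint arm with a two-finger parallel gripper is mounted at the origin on the work surface. World frame = base frame: x ahead of the robot, y to its left, z up, the work surface at z = 0. Lengths are in m, angles in rad, forces in N, time in s.
With the tool pointing down it reaches from about 0.225 to 0.725 m from the base axis. Payload 3.1 kg.
Tool frame: the origin (TCP) lies between the finger pads; the fingertips stand robot.nose_length ahead of it and the grasp point (between the pads) lies 11 mm behind it (robot.nose_length is the distance from the TCP to the fingertips, in m); y points along the fingers, x is the direction in which the jaws open and shut, and the axes are right-handed (so a half turn about y gives the same grasp; the last joint's range is limited). The gripper opens to 85 mm and grips with 20 to 120 N. Pads are 22 mm wide; open, the fingers measure 114 mm over their backs; the gripper's body (76 mm by 85 mm) begins 54 mm behind the grasp point. The pads swing forward as they close: fully open they stand 13 mm farther back than shut.
Start: joints at [-1.388, 0.048, 0.099, 1.622, 0, 1.443], TCP at [0.161, -0.5, 0.239] pointing down, gripper open.
Joint ranges: [-2.91, 2.91], [-0.99, 1.94], [-1.21, 1.42], [-2.12, 2.29], [-1.49, 1.47], [-3.14, 3.14]. Speed limits (rad/s): [2.79, 2.79, 3.14, 3.14, 3.14, 3.14].

## Interface

Orientations are given as [roll, pitch, yaw] about the fixed x, y, z axes, in that order (R = Rz(yaw) Ry(pitch) Rx(roll)).
In Python, from workcell import readout, vision, hand_in, robot gives the robot as it stands.
- The arm moves only by the shell command python3 -m creep 'ROWS' [FORCE]. ROWS is JSON, a list of rows, each a list of 7 numbers: the closure, from -1 (fully open) to 1 (shut), then the shift along the tool's x, y, z scaled (see below), then the turn, a rotation vector about the tool's x, y, z scaled (see below). In form: [[jaw, x, y, z, wx, wy, wz], ...]. A call has 1 to 8 rows; each row is the pose to reach, as a shift and turn from the pose measured when the call began, along the tool's axes at that moment; what a row does not reach only later rows make up. The controller multiplies each number of a shift by 150 mm and each number of a turn by 30 degrees. A row lasts 1/8 s, in which the tool goes at most 62.5 mm and 10.7 degrees, less where a joint would pass 70% of its speed; a pose out of reach is approached as far as the arm can. A call with a number of a shift or a turn outside -1 to 1 is refused whole. A call with a gripper value outside its range is refused whole. The fingers move at their own pace and stop on an object; FORCE is the grip in N (left out, the last holds). Time passes only in rows, so rows that repeat a pose let the fingers close. It gives the time, the measured TCP pose, the force and the opening at its end, in the units of the state.
- readout.sense(): the state, without advancing time (a new reading comes with each control period).
- vision.camera(name): name is "scene" or "side" or "wrist"; returns the picture (384x512x3 uint8, red, green, blue); there is no depth.
- vision.calibration(name): a dict with "intrinsics" (3x3 intrinsics, pixels), "pose" (4x4, takes a point from camera to world coordinates); the wrist camera has in their place "mount" (4x4, takes a point from camera to tool coordinates, whose origin is the TCP and whose axes are the tool frame's). Camera axes: x right, y up, looking along -z (the intrinsics and any distortion apply to the point x, -y, -z); pixel columns grow to the right and rows downward; lengths in m; the calibration is good to about 2 mm. A picture is of the moment at which its call begins: read the wrist's pose just before it. calibration takes no time and is no camera call.
- hand_in(): hands the job in, once; it reports no verdict.
Trained networks look in the newest picture that a camera, given by its name, has taken for a name from the list of things; names that differ only in an ending like _2 or _b are one class to them, and where a whole thing is asked for, a point or a joint stands for the part that bears it (a point fixed in the world has none). Each returns a list of dicts, best first, with "confidence" (0 to 1); they miss things now and then, are a little off and sometimes report something else, mostly with a low value. They report only what shows in the picture. A call takes as long as a camera call. They do not tell look-alikes from the thing itself.
- vision.look_for(name, camera): "position" ([x, y, z] in m, in the coordinates of the camera as it stood for that picture, good to about 4 mm: the middle of the surface that is visible of it).
- vision.masks_of(name, camera): "pixels" (384x512 bool, what is visible of it).
- vision.place_of(name, camera): "position" ([x, y, z] in m, in the coordinates of the camera as it stood for that picture, good to about 4 mm: a listed point, or the origin of a listed thing).
The state is a dict: "clock": time; "joint_positions": joint angles; "qd": joint speeds; "tau": joint torques, N m; "position": TCP position; "orientation": TCP orientation; "ft_force": force on the tool from outside, world axes, zero at the start; "moment": the same for the moment, N m; "width": finger opening in m.
Only numpy, scipy, OpenCV 4.12 (cv2) and the standard library are available. Lean on these libraries where they do the work, as an engineer would, in place of code of your own. Each camera call takes 0.05 s, during which the arm holds its last target.

## Working session

There is one attempt and no reset: what is moved stays moved. The work goes in short steps, Python scripts to look and compute and a shell command to move; the robot and the scene stay as the last step left them, time stands still between calls to the robot, and variables do not carry over. Pictures are saved under pics/ and viewed, and the job is handed in when it is done.

```bash
ls; mkdir -p pics; cat > h.py <<'E'
import numpy as np,cv2
from scipy.spatial.transform import Rotation as Ro
from workcell import readout,vision,robot
def T():
    s=readout.sense();M=np.eye(4);M[:3,:3]=Ro.from_euler('xyz',s['orientation']).as_matrix();M[:3,3]=s['position'];return M
def cam(n):
    c=vision.calibration(n)
    P=np.array(c['pose']) if 'pose' in c else T()@np.array(c['mount'])
    return np.array(c['intrinsics']),P,c
def save(im,f): cv2.imwrite('pics/'+f,cv2.cvtColor(im,cv2.COLOR_RGB2BGR))
def ray(n,u,v,P=None):
    K,P0,_=cam(n);P=P0 if P is None else P
    d=np.linalg.inv(K)@[u,v,1];d=P[:3,:3]@(d*[1,-1,-1]);return P[:3,3],d
def atz(n,u,v,z,P=None):
    o,d=ray(n,u,v,P);return o+d*(z-o[2])/d[2]
def proj(n,p,P=None):
    K,P0,_=cam(n);P=P0 if P is None else P
    q=np.linalg.inv(P)@np.r_[p,1];q=K@(q[:3]*[1,-1,-1]);return q[:2]/q[2]
E
python3 - <<'E'
from h import *
s=readout.sense();print(s);print(robot.nose_length)
for n in('scene','side','wrist'):
    save(vision.camera(n),n+'0.png');print(n,vision.calibration(n))
for c in('scene','side'):
  for n in('target','target_hole','rack','peg_mid','peg_stand','shutter','knob_top','amber_plate','dark_plate'):
    _,P,_=cam(c)
    for d in vision.place_of(n,c)[:3]: print(c,n,round(d['confidence'],2),(P@np.r_[d['position'],1])[:3].round(3))
E
```

```text
pics
{'clock': 0.0, 'joint_positions': array([-1.38780200e+00,  4.87283547e-02,  9.75978466e-02,  1.62203245e+00,
        2.97627882e-05,  1.44298253e+00]), 'qd': array([ 0.00023482, -0.00172935, -0.00084174, -0.00039485,  0.00122111,
       -0.00084025]), 'tau': array([ 8.16560600e-05, -3.38782096e+01,  3.20014071e+01,  2.01056729e-02,
       -1.59215465e-04,  3.45556032e-06]), 'position': array([ 0.16043891, -0.49925041,  0.23812883]), 'orientation': array([-1.57046514,  0.00234354, -1.25998786]), 'ft_force': array([-0.92863842,  0.41264102, -0.50778131]), 'moment': array([0.03603986, 0.00444576, 0.00768752]), 'width': 0.08566045388219187}
0.008
scene {'intrinsics': array([[487.27391526,   0.        , 245.87509861],
       [  0.        , 487.27391526, 188.62907784],
       [  0.        ,   0.        ,   1.        ]]), 'pose': array([[ 2.33841656e-01, -8.18863428e-01,  5.24195351e-01,
         1.24568357e+00],
       [ 9.72274682e-01,  1.96861372e-01, -1.26204370e-01,
        -1.63673473e-01],
       [ 1.50327103e-04,  5.39173707e-01,  8.42194568e-01,
         1.25768295e+00],
     
[... 1585 characters left out ...]
ark_plate 0.45 [0.622 0.144 0.02 ]
scene dark_plate 0.37 [ 0.635 -0.046  0.212]
side target 0.96 [ 0.44  -0.084  0.007]
side target 0.61 [ 0.438 -0.193  0.006]
side target_hole 0.92 [ 0.436 -0.084  0.116]
side target_hole 0.84 [ 0.441 -0.197  0.1  ]
side target_hole 0.71 [0.627 0.144 0.02 ]
side rack 0.69 [ 0.442 -0.028 -0.001]
side peg_mid 0.8 [0.625 0.109 0.188]
side peg_stand 0.62 [0.628 0.143 0.02 ]
side shutter 0.71 [ 0.638 -0.042  0.019]
side shutter 0.65 [0.451 0.023 0.009]
side knob_top 0.57 [ 0.633 -0.046  0.202]
side amber_plate 0.96 [ 0.445 -0.028  0.008]
side amber_plate 0.56 [ 0.731 -0.046  0.   ]
side amber_plate 0.43 [0.624 0.112 0.188]
side dark_plate 0.94 [0.453 0.025 0.007]
```

View pics/scene0.png

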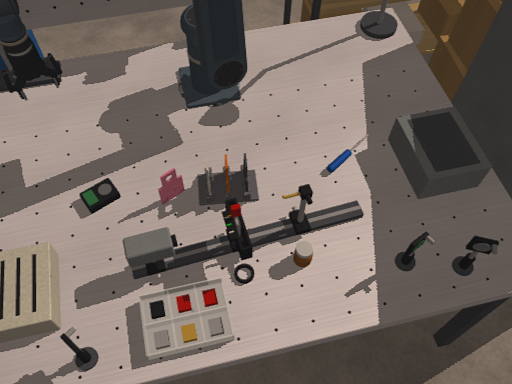

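View pics/side0.png

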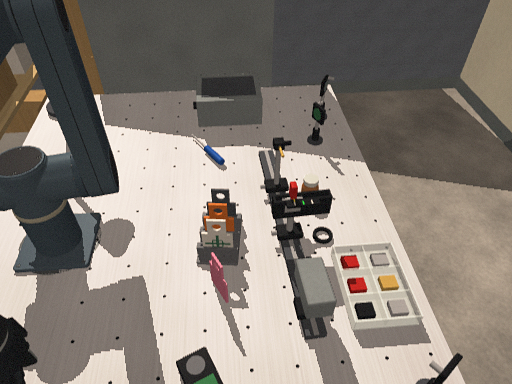

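Candidates: in the scene view, white plate at (208,180) in the rack's front slot and a pink look-alike at (171,185) standing on the table. In the side view they are at (215,232) and (219,277). The white one in the rack fits; I'll confirm it with a crop.

```bash
python3 - <<'E'
import cv2,numpy as np
a=cv2.imread('pics/side0.png')[180:310,180:345];b=cv2.imread('pics/scene0.png')[135:265,150:330]
a=cv2.resize(a,(495,390),interpolation=cv2.INTER_CUBIC);
b=cv2.resize(b,(540,390),interpolation=cv2.INTER_CUBIC)
cv2.imwrite('pics/crop0.png',cv2.resize(np.hstack([a,b]),(800,302)))
E
```

```text
(no output)
```

View pics/crop0.png

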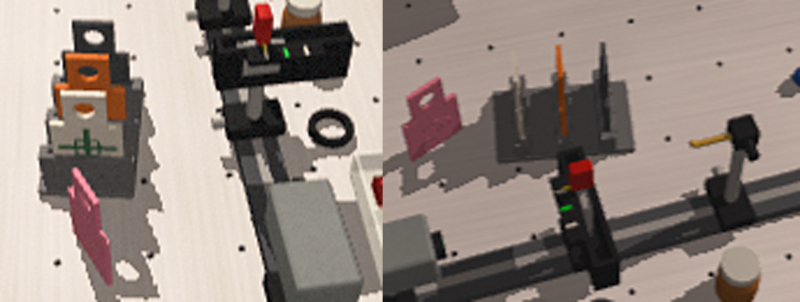

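View pics/wrist0.png

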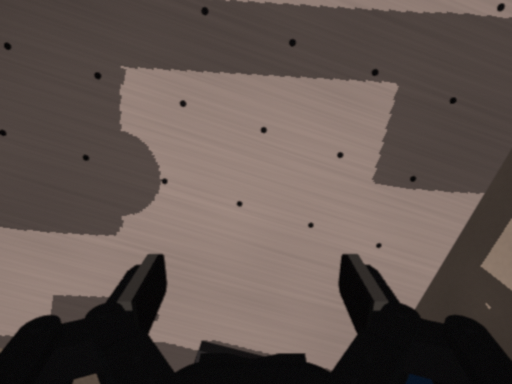

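The white plate with the green cross stands in the rack slot nearest the pink plate. The pink one is free-standing and stays untouched. Next I'll work out the moves.

```bash
cat >> h.py <<'E'
def go(p,yaw,fr=(1,)):
    M=T();G=np.eye(4);G[:3,:3]=Ro.from_euler('xyz',[-np.pi/2,0,yaw]).as_matrix();G[:3,3]=p
    D=np.linalg.inv(M)@G;t=D[:3,3]/.15;w=np.degrees(Ro.from_matrix(D[:3,:3]).as_rotvec())/30
    for f in fr: print('f',f,(t*f).round(3),(w*f).round(3))
def st():
    s=readout.sense();print('t',round(s['clock'],2),s['position'].round(4),s['orientation'].round(4),'F',s['ft_force'].round(1),'w',round(s['width'],4),'q',s['joint_positions'].round(2))
E
python3 - <<'E'
from h import *
go([.40,-.12,.28],-.136,(.33,.66,1))
E
```

```text
f 0.33 [-0.635 -0.09   0.757] [-0.    -0.708 -0.   ]
f 0.66 [-1.269 -0.179  1.514] [-0.    -1.417 -0.   ]
f 1 [-1.923 -0.271  2.294] [-0.    -2.147 -0.   ]
```

```bash
python3 -m creep '[[-1,-0.2,-0.04,0.3,0,-0.3,0],[-1,-0.4,-0.08,0.55,0,-0.6,0],[-1,-0.64,-0.12,0.8,0,-0.9,0],[-1,-0.64,-0.15,0.8,0,-1,0]]'
python3 - <<'E'
from h import *
st();go([.43,-.1,.27],-.136,(.5,1))
E
```

```text
clock: 1.55
position: [0.2469, -0.3692, 0.2628]
orientation: [-1.57, -0.001, -0.73]
ft_force: [-0.3, -0.7, 0.1]
width: 0.0859
t 1.55 [ 0.2469 -0.3692  0.2628] [-1.5704e+00 -1.1000e-03 -7.2970e-01] F [-0.3 -0.7  0.1] w 0.0859 q [-1.13 -0.16 -0.05  1.68  0.    1.17]
f 0.5 [-0.143 -0.024  1.076] [-0.    -0.567  0.001]
f 1 [-0.286 -0.047  2.152] [-0.    -1.134  0.002]
```

```bash
python3 -m creep '[[-1,-0.05,-0.01,0.38,0,-0.3,0],[-1,-0.1,-0.02,0.7,0,-0.6,0],[-1,-0.14,-0.03,1,0,-0.9,0],[-1,-0.14,-0.03,1,0,-1,0]]'
python3 - <<'E'
from h import *
st();go([.43,-.1,.27],-.136,(.5,1))
E
```

```text
clock: 2.05
position: [0.3326, -0.241, 0.2679]
orientation: [-1.571, -0.002, -0.199]
ft_force: [-0.2, 0.6, 0.9]
width: 0.0854
t 2.05 [ 0.3326 -0.241   0.2679] [-1.5708 -0.0023 -0.1985] F [-0.2  0.6  0.9] w 0.0854 q [-0.79 -0.24 -0.11  1.7   0.    0.98]
f 0.5 [ 0.226 -0.007  0.525] [ 0.    -0.06   0.002]
f 1 [ 0.451 -0.013  1.05 ] [ 0.    -0.119  0.004]
```

```bash
python3 -m creep '[[-1,0.15,0,0.35,0,-0.06,0],[-1,0.3,0,0.7,0,-0.12,0],[-1,0.45,0,1,0,-0.12,0],[-1,0.45,0,1,0,-0.12,0]]'
python3 - <<'E'
from h import *
st();P=cam('wrist')[1];save(vision.camera('wrist'),'w1.png')
for n in('target','target_hole','amber_plate','dark_plate','rack'):
    for d in vision.place_of(n,'wrist')[:3]: print(n,round(d['confidence'],2),(P@np.r_[d['position'],1])[:3].round(3))
E
```

```text
clock: 2.55
position: [0.4296, -0.1047, 0.2679]
orientation: [-1.57, -0.002, -0.13]
ft_force: [-0.7, -0.7, -0.2]
width: 0.085
t 2.55 [ 0.4296 -0.1047  0.2679] [-1.5703 -0.0024 -0.1296] F [-0.7 -0.7 -0.2] w 0.085 q [-0.39 -0.16 -0.04  1.69  0.    1.31]
target 0.98 [ 0.439 -0.082  0.008]
target 0.73 [ 0.436 -0.191 -0.005]
target 0.18 [ 0.636 -0.045  0.022]
target_hole 0.74 [ 0.437 -0.083  0.114]
target_hole 0.68 [ 0.439 -0.195  0.111]
amber_plate 0.87 [ 0.446 -0.029  0.011]
amber_plate 0.16 [ 0.437 -0.083  0.01 ]
dark_plate 0.95 [0.449 0.025 0.006]
rack 0.92 [ 0.444 -0.031 -0.004]
```

View pics/w1.png

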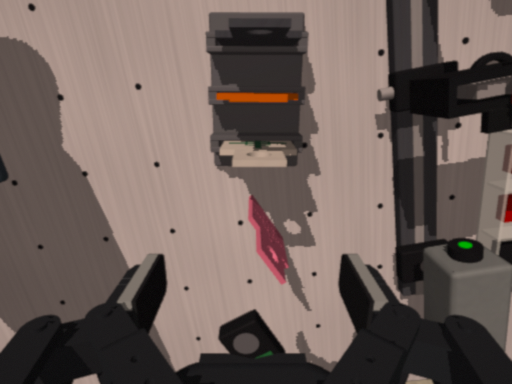

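```bash
python3 - <<'E'
from h import *
for u,v in((231,165),(286,165),(258,165)): print(atz('wrist',u,v,.14).round(4))
for a,b in(((209,100),(304,100)),((206,50),(307,50))): print([atz('wrist',*q,.04).round(4) for q in (a,b)])
im=cv2.imread('pics/w1.png')[120:190,190:330];cv2.imwrite('pics/w1c.png',cv2.resize(im,None,fx=5,fy=5,interpolation=cv2.INTER_CUBIC))
E
```

```text
[ 0.4119 -0.0861  0.14  ]
[ 0.4602 -0.0928  0.14  ]
[ 0.4356 -0.0894  0.14  ]
[array([ 0.389 , -0.0308,  0.04  ]), array([ 0.4964, -0.0457,  0.04  ])]
[array([0.3953, 0.0207, 0.04  ]), array([0.5039, 0.0057, 0.04  ])]
```

View pics/w1c.png

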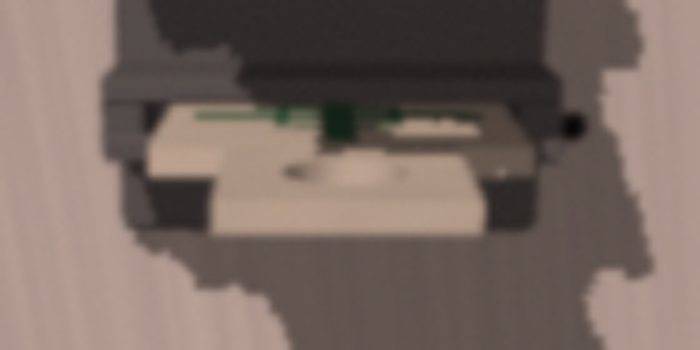

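```bash
python3 - <<'E'
from h import *
go([.4365,-.0865,.20],-.137)
go([.4365,-.0865,.12],-.137)
E
```

```text
f 1 [0.036 0.454 0.152] [ 0.001 -0.002  0.005]
f 1 [0.035 0.988 0.153] [ 0.001 -0.002  0.005]
```

```bash
python3 -m creep '[[-1,0.035,0.1,0.15,0,0,0],[-1,0.035,0.4,0.153,0,0,0],[-1,0.035,0.7,0.153,0,0,0],[-1,0.035,0.9,0.153,0,0,0],[-1,0.035,0.98,0.153,0,0,0],[-1,0.035,0.98,0.153,0,0,0]]'
python3 - <<'E'
from h import *
st();go([.4365,-.0865,.11],-.137);save(vision.camera('wrist'),'w2.png')
E
```

```text
clock: 3.6
position: [0.436, -0.0869, 0.1209]
orientation: [-1.571, -0.001, -0.139]
ft_force: [-0.0, 0.1, 1.4]
width: 0.0855
t 3.6 [ 0.436  -0.0869  0.1209] [-1.5711e+00 -1.4000e-03 -1.3920e-01] F [-0.   0.1  1.4] w 0.0855 q [-0.35 -0.16 -0.33  1.39  0.    1.36]
f 1 [0.003 0.073 0.003] [ 0.001 -0.004  0.003]
```

View pics/w2.png

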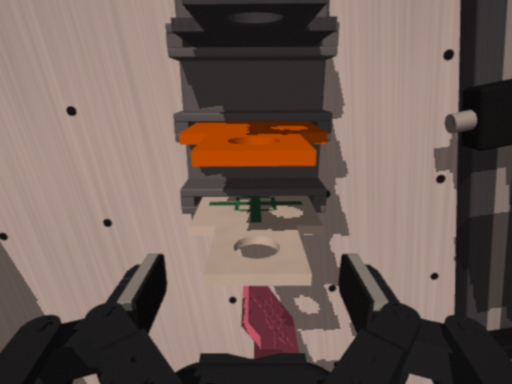

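```bash
python3 - <<'E'
from h import *
for u,v in((206,282),(310,282),(258,278),(258,284),(258,272)):
    p=atz('wrist',u,v,.14);print(p.round(4),(np.linalg.inv(T())@np.r_[p,1])[:3].round(4))
E
```

```text
[ 0.4161 -0.083   0.14  ] [-0.0211 -0.018   0.0012]
[ 0.4626 -0.0896  0.14  ] [ 0.0259 -0.0178  0.0011]
[ 0.4396 -0.0842  0.14  ] [ 0.0024 -0.0179  0.0033]
[ 0.4392 -0.0873  0.14  ] [ 0.0024 -0.0179  0.0001]
[ 0.44   -0.0811  0.14  ] [ 0.0024 -0.0179  0.0064]
```

```bash
python3 -m creep '[[-1,0.016,0.04,0.02,0,0,0],[-1,0.016,0.075,0.02,0,0,0],[-1,0.016,0.075,0.02,0,0,0],[1,0.016,0.075,0.02,0,0,0],[1,0.016,0.075,0.02,0,0,0],[1,0.016,0.075,0.02,0,0,0],[1,0.016,0.075,0.02,0,0,0],[1,0.016,0.075,0.02,0,0,0]]' 50
python3 - <<'E'
from h import *
st();save(vision.camera('wrist'),'w3.png')
E
```

```text
clock: 4.65
position: [0.4397, -0.0845, 0.1112]
orientation: [-1.572, -0.004, -0.139]
ft_force: [-1.0, 0.4, 2.1]
width: 0.047
t 4.65 [ 0.4397 -0.0845  0.1112] [-1.5717 -0.0039 -0.139 ] F [-1.   0.4  2.1] w 0.047 q [-0.34 -0.15 -0.34  1.37 -0.    1.37]
```

View pics/w3.png

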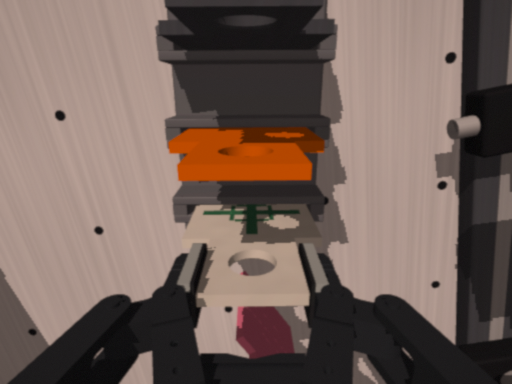

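```bash
python3 -m creep '[[1,0,-0.2,0,0,0,0],[1,0,-0.4,0,0,0,0],[1,0,-0.7,0,0,0,0],[1,0,-1,0,0,0,0],[1,0,-1,0,0,0,0]]'
python3 - <<'E'
from h import *
st();P=cam('wrist')[1];save(vision.camera('wrist'),'w4.png')
for d in vision.place_of('target_hole','wrist')[:3]:
   p=(P@np.r_[d['position'],1]);print(round(d['confidence'],2),p[:3].round(3),(np.linalg.inv(T())@p)[:3].round(4))
go([.48,.045,.30],.048,(.5,1))
for c in('scene','side'):
  save(vision.camera(c),c+'4.png')
  for n in('peg_mid','peg_stand','shutter','knob_top'):
    _,P,_=cam(c)
    for d in vision.place_of(n,c)[:2]: print(c,n,round(d['confidence'],2),(P@np.r_[d['position'],1])[:3].round(3))
a=cv2.imread('pics/side4.png')[120:250,240:360];b=cv2.imread('pics/scene4.png')[160:290,200:340]
cv2.imwrite('pics/c4.png',np.hstack([cv2.resize(a,None,fx=3,fy=3,interpolation=2),cv2.resize(b,None,fx=3,fy=3,interpolation=2)]))
E
```

```text
clock: 5.32
position: [0.4412, -0.085, 0.2649]
orientation: [-1.573, -0.011, -0.139]
ft_force: [0.6, -0.5, -2.2]
width: 0.047
t 5.33 [ 0.4412 -0.085   0.2649] [-1.5731 -0.0115 -0.139 ] F [ 0.6 -0.5 -2.2] w 0.047 q [-0.34 -0.15 -0.04  1.67  0.    1.37]
0.9 [ 0.437 -0.086  0.269] [-0.0017 -0.0084 -0.0016]
0.73 [ 0.437 -0.199  0.109] [ 0.0128  0.152  -0.114 ]
f 0.5 [ 0.075 -0.131  0.446] [ 0.001 -0.179  0.004]
f 1 [ 0.15  -0.263  0.891] [ 0.002 -0.357  0.007]
scene peg_mid 0.66 [0.629 0.104 0.19 ]
scene peg_mid 0.47 [ 0.391 -0.41   0.   ]
scene peg_stand 0.95 [0.629 0.143 0.015]
scene shutter 0.85 [ 0.637 -0.046  0.017]
scene knob_top 0.51 [ 0.636 -0.048  0.211]
side peg_mid 0.74 [0.624 0.108 0.19 ]
side shutter 0.63 [ 0.64  -0.047  0.019]
side knob_top 0.56 [ 0.631 -0.046  0.202]
```

View pics/c4.png

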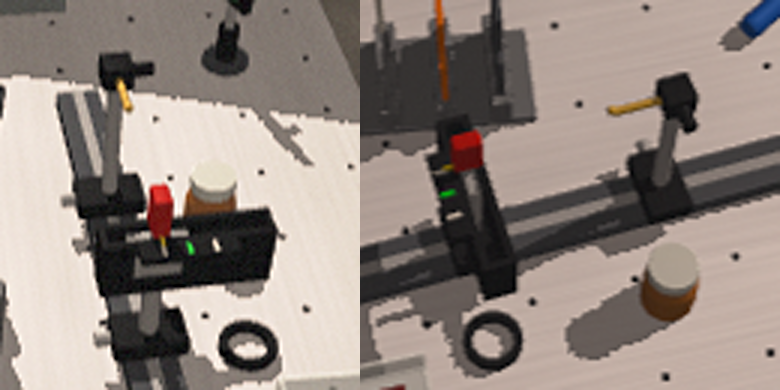

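View pics/w4.png

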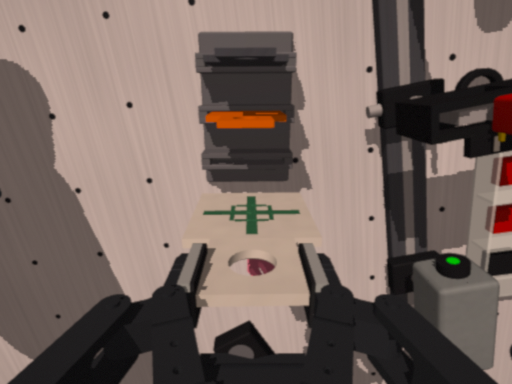

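```bash
python3 - <<'E'
from h import *
im=cv2.imread('pics/scene4.png');hsv=cv2.cvtColor(im,cv2.COLOR_BGR2HSV)
for c,(r0,r1,c0,c1) in(('scene',(180,210,270,310)),('side',(138,165,265,295))):
    im=cv2.imread(f'pics/{c}4.png');hsv=cv2.cvtColor(im,cv2.COLOR_BGR2HSV)
    m=cv2.inRange(hsv,(10,110,80),(35,255,255))[r0:r1,c0:c1]
    v,u=np.nonzero(m);v=v+r0;u=u+c0;print(c,len(u),u.min(),u.max(),v.min(),v.max())
    pts=np.c_[u,v].astype(float);cc=pts.mean(0);d=np.linalg.svd(pts-cc)[2][0];t=(pts-cc)@d
    for k in(t.min(),0,t.max()):
        q=cc+k*d;print(q.round(1),atz(c,*q,.19).round(4))
E
python3 -m creep '[[1,0.04,-0.1,0.2,0,-0.1,0],[1,0.08,-0.2,0.45,0,-0.2,0],[1,0.12,-0.26,0.7,0,-0.3,0],[1,0.15,-0.26,0.89,0,-0.35,0],[1,0.15,-0.26,0.89,0,-0.35,0]]'
```

```text
scene 45 283 299 193 197
[299.1 193.3] [0.6272 0.1267 0.19  ]
[290.7 195. ] [0.6271 0.1041 0.19  ]
[282.9 196.6] [0.627  0.0834 0.19  ]
side 31 279 283 146 156
[279.2 146. ] [0.6244 0.1306 0.19  ]
[280.8 151.3] [0.6257 0.1065 0.19  ]
[282.3 156.2] [0.6268 0.085  0.19  ]
clock: 6.55
position: [0.48, 0.0465, 0.2997]
orientation: [-1.572, -0.003, 0.048]
ft_force: [0.2, 0.0, -2.1]
width: 0.0469
```

```bash
python3 - <<'E'
from h import *
go([.628,.04,.295],.04,(.5,1))
E
```

```text
f 0.5 [ 0.492  0.017 -0.045] [0.001 0.007 0.003]
f 1 [ 0.983  0.034 -0.09 ] [0.002 0.014 0.006]
```

```bash
python3 -m creep '[[1,0.2,0,-0.02,0,0,0],[1,0.5,0,-0.05,0,0,0],[1,0.8,0.03,-0.08,0,0,0],[1,0.98,0.03,-0.09,0,0,0],[1,0.98,0.03,-0.09,0,0,0]]'
python3 - <<'E'
from h import *
st();P=cam('wrist')[1];save(vision.camera('wrist'),'w5.png')
for n in('target_hole','peg_mid','peg_stand','knob_top'):
  for d in vision.place_of(n,'wrist')[:2]:
   p=(P@np.r_[d['position'],1]);print(n,round(d['confidence'],2),p[:3].round(3),(np.linalg.inv(T())@p)[:3].round(4))
save(vision.camera('side'),'side5.png')
E
```

```text
clock: 7.18
position: [0.6285, 0.0385, 0.2931]
orientation: [-1.572, 0.0, 0.046]
ft_force: [-0.3, 0.1, -1.6]
width: 0.0473
t 7.17 [0.6285 0.0385 0.2931] [-1.5722e+00  3.0000e-04  4.5900e-02] F [-0.3  0.1 -1.6] w 0.0473 q [-0.04  0.36  0.57  1.78 -0.    1.48]
target_hole 0.85 [0.625 0.042 0.299] [-0.0022 -0.0042  0.0027]
peg_mid 0.79 [0.627 0.106 0.192] [0.0034 0.1035 0.0669]
peg_stand 0.66 [0.626 0.147 0.021] [0.0034 0.275  0.1075]
```

View pics/w5.png

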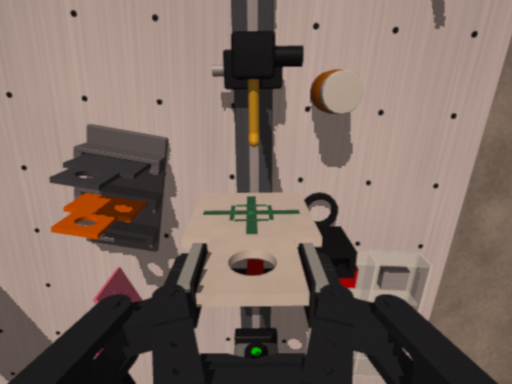

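View pics/side5.png

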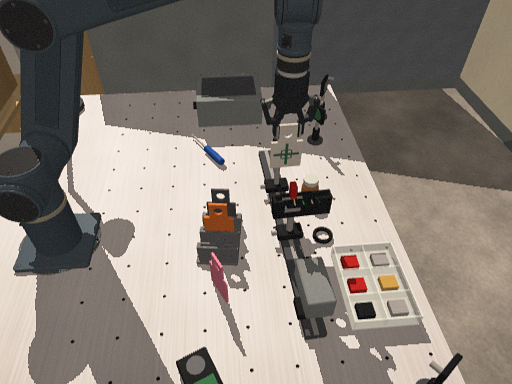

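```bash
python3 - <<'E'
from h import *
Ti=np.linalg.inv(T())
for u,v,z in((253.3,85,.19),(253.3,142,.196),(251.5,262,.297)):
    p=atz('wrist',u,v,z);print(p.round(4),(Ti@np.r_[p,1])[:3].round(4))
go([.6265,.038,.188],.046)
E
```

```text
[0.6236 0.126  0.19  ] [0.0005 0.1066 0.0864]
[0.6256 0.0845 0.196 ] [0.0005 0.1007 0.0448]
[0.6261 0.0405 0.297 ] [-0.0006 -0.0003  0.0007]
f 1 [-0.005  0.725 -0.011] [0.002 0.003 0.008]
```

```bash
python3 -m creep '[[1,0.005,0.2,0,0,0,0],[1,0.007,0.45,0,0,0,0],[1,0.007,0.65,0,0,0,0],[1,0.007,0.7,0,0,0,0],[1,0.007,0.7,0,0,0,0]]'
python3 - <<'E'
from h import *
st();save(vision.camera('wrist'),'w6.png')
im=vision.camera('side');save(im,'side6.png')
s=cv2.imread('pics/side6.png')[100:240,230:370];cv2.imwrite('pics/side6c.png',cv2.resize(s,None,fx=4,fy=4,interpolation=2))
E
```

```text
clock: 8.1
position: [0.6279, 0.0398, 0.1923]
orientation: [-1.572, -0.004, 0.047]
ft_force: [0.4, -0.2, -1.5]
width: 0.0474
t 8.1 [0.6279 0.0398 0.1923] [-1.5721 -0.0043  0.0474] F [ 0.4 -0.2 -1.5] w 0.0474 q [-0.04  0.31  0.31  1.56 -0.    1.48]
```

View pics/w6.png

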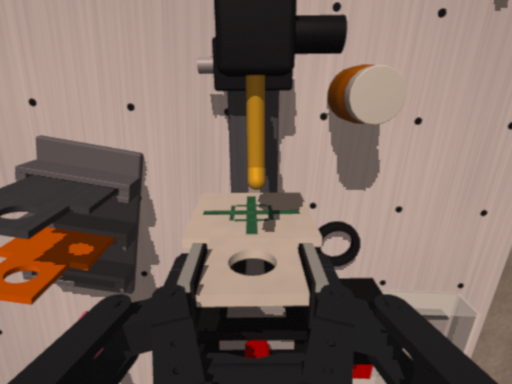

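View pics/side6c.png

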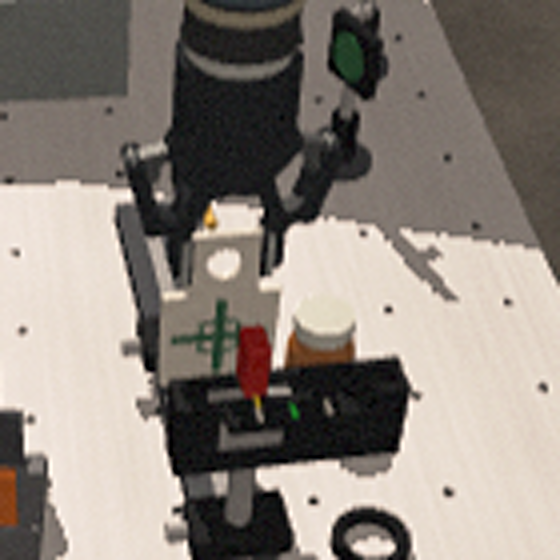

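```bash
python3 - <<'E'
from h import *
Ti=np.linalg.inv(T())
hsv=cv2.cvtColor(cv2.imread('pics/w6.png'),cv2.COLOR_BGR2HSV);m=cv2.inRange(hsv,(10,120,80),(35,255,255))
for r in(85,100,120,140,160,175,183):
    u=np.nonzero(m[r,235:280])[0]+235
    if len(u):
        p=atz('wrist',u.mean(),r,.194 if r<160 else .198);print(r,u.min(),u.max(),p.round(4),(Ti@np.r_[p,1])[:3].round(4))
for u,v,z in((251.7,264,.1955),):
    p=atz('wrist',u,v,z);print(p.round(4),(Ti@np.r_[p,1])[:3].round(4))
# head edges
print('peg 36 to hole')
E
```

```text
85 247 263 [0.6259 0.1249 0.194 ] [ 0.0009 -0.0001  0.0852]
100 247 263 [0.6262 0.1189 0.194 ] [ 0.0009 -0.      0.0793]
120 246 264 [0.6266 0.1107 0.194 ] [ 0.0009 -0.      0.071 ]
140 247 264 [0.6273 0.1021 0.194 ] [ 0.0012 -0.      0.0623]
160 247 264 [0.6276 0.094  0.198 ] [ 0.0012 -0.004   0.0542]
175 247 264 [0.628  0.0872 0.198 ] [ 0.0012 -0.004   0.0474]
183 248 264 [0.6284 0.0834 0.198 ] [ 0.0014 -0.004   0.0437]
[0.6285 0.0399 0.1955] [-0.0005 -0.0014  0.0002]
peg 36 to hole
```

```bash
python3 - <<'E'
from h import *
for u,v,y in((285.7,165.7,.037),(282.4,152.2,.081),(282.4,153.5,.079)):
    o,d=ray('side',u,v);print((o+d*(y-o[1])/d[1]).round(4))
for q in([.6285,.037,.196],[.6285,.081,.198]): print(proj('side',q).round(1))
E
```

```text
[0.6283 0.037  0.1967]
[0.6254 0.081  0.2069]
[0.6253 0.079  0.2041]
[285.7 165.9]
[283.3 154.8]
```

```bash
python3 -m creep '[[1,0.009,0.024,0,0,0,0],[1,0.009,0.024,0.02,0,0,0],[1,0.009,0.024,0.1,0,0,0],[1,0.009,0.024,0.18,0,0,0],[1,0.009,0.024,0.25,0,0,0],[1,0.009,0.024,0.25,0,0,0]]'
python3 - <<'E'
from h import *
st();save(vision.camera('wrist'),'w7.png')
im=vision.camera('side');save(im,'side7.png')
a=cv2.imread('pics/side7.png')[120:220,245:335];b=cv2.imread('pics/w7.png')[130:310,160:340]
cv2.imwrite('pics/c7.png',np.hstack([cv2.resize(a,(378,420),interpolation=2),cv2.resize(b,(420,420),interpolation=2)]))
E
```

```text
clock: 8.95
position: [0.6285, 0.0785, 0.1903]
orientation: [-1.572, -0.007, 0.049]
ft_force: [0.2, 0.2, -0.6]
width: 0.0472
t 8.95 [0.6285 0.0785 0.1903] [-1.5723 -0.0075  0.0493] F [ 0.2  0.2 -0.6] w 0.0472 q [ 0.02  0.32  0.31  1.56 -0.    1.54]
```

View pics/c7.png

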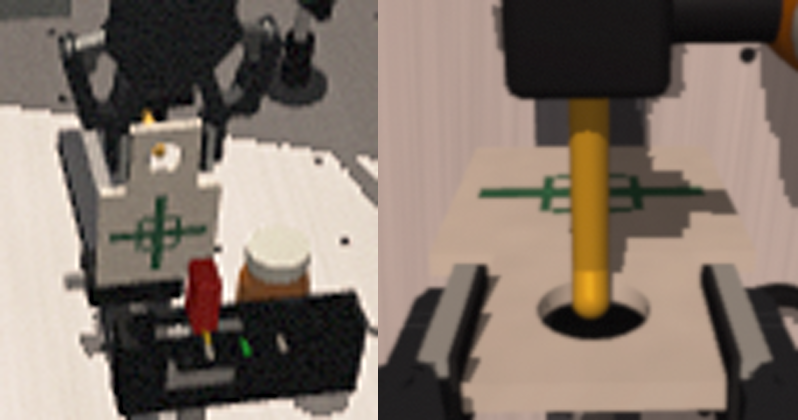

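```bash
python3 -m creep '[[1,0,0,0.05,0,0,0],[1,0,0,0.1,0,0,0],[1,0,0,0.15,0,0,0],[1,0,0,0.19,0,0,0],[1,0,0,0.19,0,0,0]]'
python3 - <<'E'
from h import *
st();save(vision.camera('wrist'),'w8.png')
im=vision.camera('side');save(im,'side8.png')
a=cv2.imread('pics/side8.png')[120:220,245:335];b=cv2.imread('pics/w8.png')[130:310,160:340]
cv2.imwrite('pics/c8.png',np.hstack([cv2.resize(a,(378,420),interpolation=2),cv2.resize(b,(420,420),interpolation=2)]))
E
```

```text
clock: 9.68
position: [0.6272, 0.1065, 0.1903]
orientation: [-1.573, -0.008, 0.049]
ft_force: [0.2, 0.3, -2.3]
width: 0.0468
t 9.68 [0.6272 0.1065 0.1903] [-1.5728 -0.0075  0.0489] F [ 0.2  0.3 -2.3] w 0.0468 q [ 0.06  0.33  0.32  1.56 -0.    1.59]
```

View pics/c8.png

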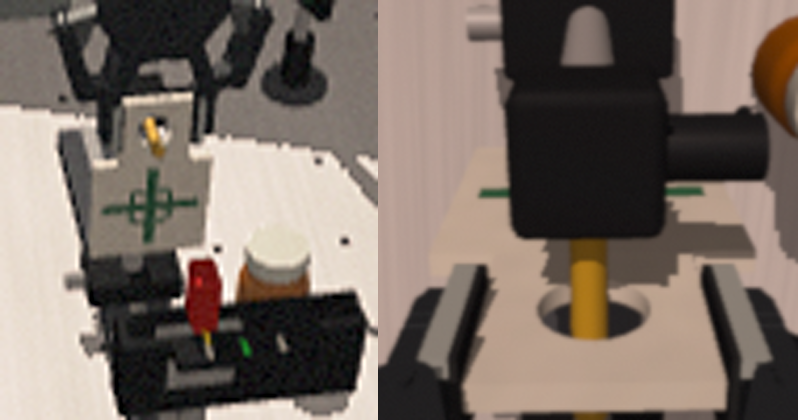

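```bash
python3 -m creep '[[1,0,0.03,0,0,0,0],[1,0,0.06,0,0,0,0],[1,0,0.075,0,0,0,0],[1,0,0.075,0,0,0,0]]'
python3 - <<'E'
from h import *
st()
E
```

```text
clock: 10.28
position: [0.6271, 0.1058, 0.1785]
orientation: [-1.573, -0.007, 0.048]
ft_force: [0.1, -0.2, -1.8]
width: 0.0474
t 10.28 [0.6271 0.1058 0.1785] [-1.5731 -0.0068  0.048 ] F [ 0.1 -0.2 -1.8] w 0.0474 q [ 0.06  0.33  0.3   1.53 -0.    1.59]
```

```bash
python3 -m creep '[[1,0,0.01,0,0,0,0],[1,0,0.01,0,0,0,0],[1,0,0.01,0,0,0,0]]'
python3 - <<'E'
from h import *
st();save(vision.camera('wrist'),'w9.png')
b=cv2.imread('pics/w9.png')[130:310,160:340]
cv2.imwrite('pics/c9.png',cv2.resize(b,(420,420),interpolation=2))
E
```

```text
clock: 10.65
position: [0.6274, 0.1058, 0.1778]
orientation: [-1.573, -0.008, 0.048]
ft_force: [-0.1, 0.4, 2.1]
width: 0.0469
t 10.65 [0.6274 0.1058 0.1778] [-1.5731 -0.0079  0.048 ] F [-0.1  0.4  2.1] w 0.0469 q [ 0.06  0.33  0.3   1.53 -0.    1.59]
```

View pics/c9.png

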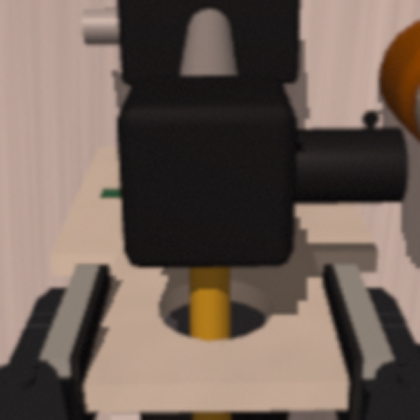

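```bash
python3 -m creep '[[0,0,0,0,0,0,0],[-0.3,0,0,0,0,0,0],[-0.6,0,0,0,0,0,0],[-0.7,0,0,0,0,0,0],[-0.7,0,0,0,0,0,0],[-0.7,0,0,0,0,0,0]]'
python3 - <<'E'
from h import *
st();save(vision.camera('wrist'),'w10.png')
save(vision.camera('side'),'side10.png')
a=cv2.imread('pics/side10.png')[120:220,245:335];b=cv2.imread('pics/w10.png')[130:350,140:360]
cv2.imwrite('pics/c10.png',np.hstack([cv2.resize(a,(378,420),interpolation=2),cv2.resize(b,(420,420),interpolation=2)]))
E
```

```text
clock: 11.45
position: [0.6274, 0.1058, 0.1778]
orientation: [-1.573, -0.008, 0.048]
ft_force: [0.6, 0.1, 0.2]
width: 0.0728
t 11.45 [0.6274 0.1058 0.1778] [-1.5731 -0.0079  0.048 ] F [0.6 0.1 0.2] w 0.0728 q [ 0.06  0.33  0.3   1.53 -0.    1.59]
```

View pics/c10.png

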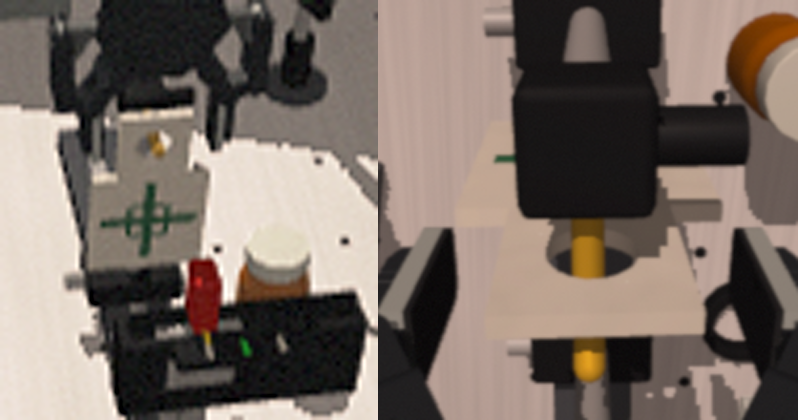

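```bash
python3 -m creep '[[-0.7,0,-0.03,0,0,0,0],[-0.7,0,-0.1,0,0,0,0],[-0.7,0,-0.25,0,0,0,0],[-0.7,0,-0.45,0,0,0,0],[-0.7,0,-0.7,0,0,0,0],[-0.7,0,-0.8,0,0,0,0],[-0.7,0,-0.8,0,0,0,0]]'
python3 - <<'E'
from h import *
st();P=cam('wrist')[1];save(vision.camera('wrist'),'w11.png');Ti=np.linalg.inv(T())
for c in('wrist','side'):
  if c!='wrist':P=cam(c)[1];save(vision.camera('side'),'side11.png')
  for n in('target_hole','knob_top','peg_mid','shutter'):
   for d in vision.place_of(n,c)[:2]:
    p=(P@np.r_[d['position'],1]);print(c,n,round(d['confidence'],2),p[:3].round(3))
a=cv2.imread('pics/side11.png')[120:220,245:335]
cv2.imwrite('pics/c11.png',cv2.resize(a,(378,420),interpolation=2))
go([.635,-.045,.27],.048)
E
```

```text
clock: 12.42
position: [0.6274, 0.1061, 0.3008]
orientation: [-1.573, -0.013, 0.048]
ft_force: [0.2, 0.2, -0.6]
width: 0.0724
t 12.43 [0.6274 0.1061 0.3008] [-1.573  -0.0132  0.048 ] F [ 0.2  0.2 -0.6] w 0.0724 q [ 0.06  0.37  0.6   1.79 -0.    1.59]
wrist target_hole 0.85 [ 0.437 -0.197  0.112]
wrist target_hole 0.66 [0.624 0.11  0.184]
wrist knob_top 0.86 [ 0.635 -0.047  0.208]
wrist peg_mid 0.77 [0.63  0.108 0.191]
side target_hole 0.86 [0.625 0.11  0.181]
side knob_top 0.59 [0.623 0.108 0.185]
side peg_mid 0.75 [0.624 0.109 0.19 ]
side peg_mid 0.48 [ 0.636 -0.043  0.021]
side shutter 0.8 [ 0.638 -0.044  0.02 ]
f 1 [ 0.009  0.184 -1.008] [ 0.004 -0.     0.013]
```

View pics/c11.png

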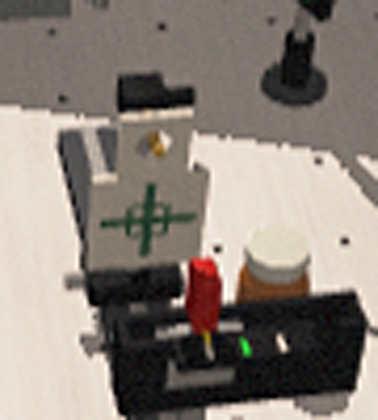

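View pics/w11.png

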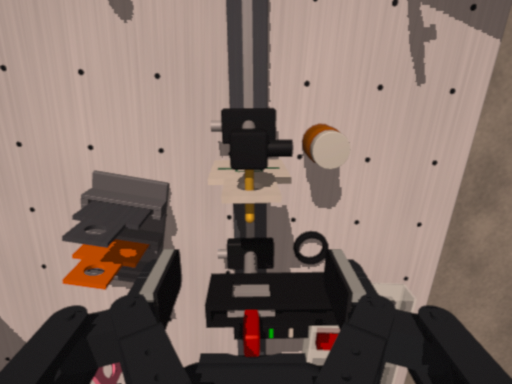

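```bash
python3 -m creep '[[-0.8,0,0,-0.2,0,0,0],[-0.8,0,0,-0.5,0,0,0],[-1,0,0.05,-0.8,0,0,0],[-1,0,0.1,-0.98,0,0,0],[-1,0,0.1,-1,0,0,0],[-1,0,0.1,-1,0,0,0]]'
python3 - <<'E'
from h import *
st();P=cam('wrist')[1];save(vision.camera('wrist'),'w12.png');Ti=np.linalg.inv(T())
for n in('target_hole','knob_top','shutter'):
   for d in vision.place_of(n,'wrist')[:2]:
    p=(P@np.r_[d['position'],1]);print(n,round(d['confidence'],2),p[:3].round(3),(Ti@p)[:3].round(4))
E
```

```text
clock: 13.68
position: [0.6335, -0.0434, 0.2827]
orientation: [-1.572, -0.007, 0.048]
ft_force: [0.4, 0.6, -0.3]
width: 0.0856
t 13.68 [ 0.6335 -0.0434  0.2827] [-1.5725 -0.0069  0.0479] F [ 0.4  0.6 -0.3] w 0.0856 q [-0.17  0.36  0.55  1.75 -0.    1.35]
target_hole 0.89 [ 0.434 -0.196  0.112] [-0.2078  0.17   -0.1433]
knob_top 0.72 [ 0.632 -0.045  0.207] [-0.0022  0.0756 -0.0022]
knob_top 0.19 [ 0.731 -0.046 -0.001] [ 0.0946  0.2843 -0.0069]
shutter 0.59 [ 0.635 -0.047  0.022] [-0.001   0.2607 -0.0032]
```

View pics/w12.png

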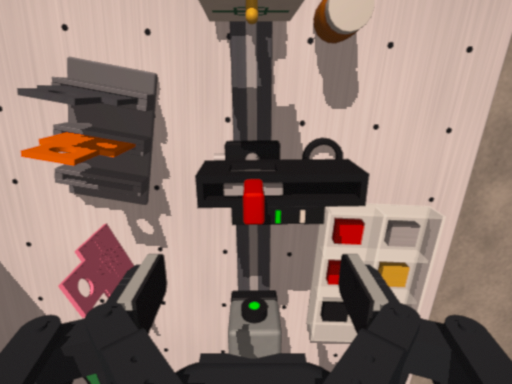

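```bash
python3 -m creep '[[-1,0,0.1,-0.01,0,0,0],[-1,0,0.35,-0.012,0,0,0],[-1,0,0.55,-0.012,0,0,0],[-1,0,0.65,-0.012,0,0,0],[-1,0,0.65,-0.012,0,0,0]]'
python3 - <<'E'
from h import *
st();save(vision.camera('wrist'),'w13.png')
E
```

```text
clock: 14.5
position: [0.6339, -0.0439, 0.1846]
orientation: [-1.572, -0.005, 0.05]
ft_force: [-0.2, -0.2, 0.5]
width: 0.0855
t 14.5 [ 0.6339 -0.0439  0.1846] [-1.5725 -0.0055  0.0504] F [-0.2 -0.2  0.5] w 0.0855 q [-0.17  0.33  0.31  1.55 -0.    1.35]
```

View pics/w13.png

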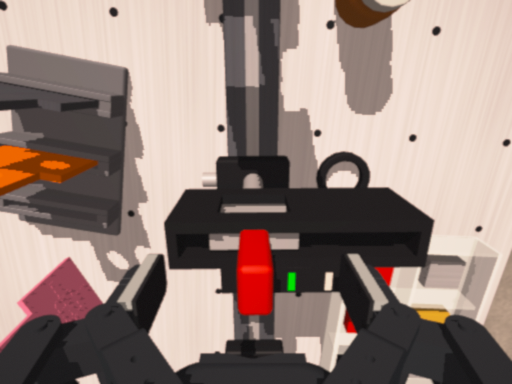

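```bash
python3 -m creep '[[1,0.008,0.01,0,0,0,0],[1,0.008,0.01,0,0,0,0],[1,0.008,0.01,0,0,0,0],[1,0.008,0.01,0,0,0,0],[1,0.008,0.01,0,0,0,0],[1,0.008,0.01,0,0,0,0],[1,0.008,0.01,0,0,0,0]]' 60
python3 - <<'E'
from h import *
st();save(vision.camera('wrist'),'w14.png')
E
```

```text
clock: 15.42
position: [0.6355, -0.0442, 0.1852]
orientation: [-1.574, -0.008, 0.05]
ft_force: [-3.3, -0.4, 5.4]
width: 0.0152
t 15.43 [ 0.6355 -0.0442  0.1852] [-1.5735 -0.0078  0.0505] F [-3.3 -0.4  5.4] w 0.0152 q [-0.17  0.33  0.31  1.55 -0.    1.35]
```

View pics/w14.png

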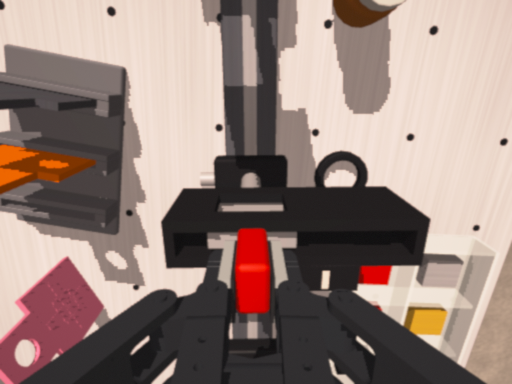

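```bash
python3 -m creep '[[1,0.03,0,0,0,0,0],[1,0.07,0,0,0,0,0],[1,0.11,0,0,0,0,0],[1,0.14,0,0,0,0,0],[1,0.147,0,0,0,0,0],[1,0.147,0,0,0,0,0],[1,0.147,0,0,0,0,0]]' 60
python3 - <<'E'
from h import *
st();save(vision.camera('wrist'),'w15.png');save(vision.camera('side'),'side15.png');save(vision.camera('scene'),'scene15.png')
a=cv2.imread('pics/side15.png')[120:220,245:345];b=cv2.imread('pics/w15.png')[180:340,150:410]
cv2.imwrite('pics/c15.png',np.vstack([cv2.resize(a,(300,300),interpolation=2) if 0 else cv2.copyMakeBorder(cv2.resize(a,(300,300),interpolation=2),0,0,0,187,0),cv2.resize(b,(487,300),interpolation=2)]))
E
```

```text
clock: 16.35
position: [0.6571, -0.0429, 0.1852]
orientation: [-1.573, -0.006, 0.051]
ft_force: [-6.3, -0.5, 4.7]
width: 0.0153
t 16.35 [ 0.6571 -0.0429  0.1852] [-1.5733 -0.0059  0.0507] F [-6.3 -0.5  4.7] w 0.0153 q [-0.17  0.39  0.39  1.57 -0.    1.35]
```

View pics/c15.png

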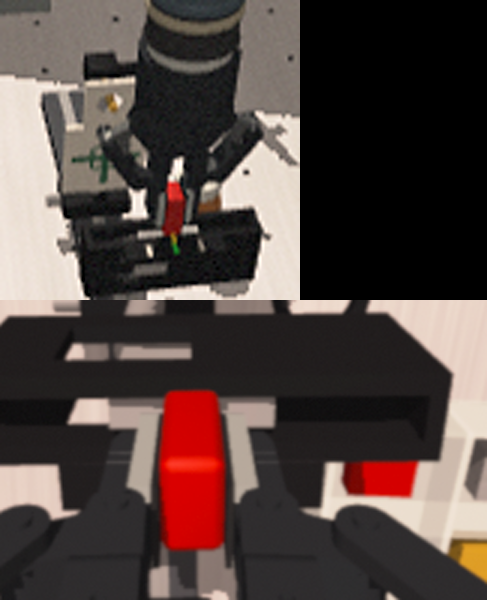

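```bash
python3 -m creep '[[1,0.003,0,0,0,0,0],[1,0.003,0,0,0,0,0],[1,0.003,0,0,0,0,0],[1,0.003,0,0,0,0,0]]' 60
python3 - <<'E'
from h import *
st();save(vision.camera('side'),'side16.png');vision.camera('scene')
for c in('side','scene'):
  for n in('target_hole','target','knob_top'):
   for d in vision.place_of(n,c)[:2]:
    p=(cam(c)[1]@np.r_[d['position'],1]);print(c,n,round(d['confidence'],2),p[:3].round(3))
a=cv2.imread('pics/side16.png')[130:215,250:345]
cv2.imwrite('pics/c16.png',cv2.resize(a,None,fx=6,fy=6,interpolation=2))
st()
E
```

```text
clock: 17.0
position: [0.6571, -0.043, 0.1852]
orientation: [-1.573, -0.004, 0.051]
ft_force: [-6.5, -1.1, 5.0]
width: 0.015
t 17.0 [ 0.6571 -0.043   0.1852] [-1.5733 -0.0042  0.0507] F [-6.5 -1.1  5. ] w 0.015 q [-0.17  0.39  0.4   1.57 -0.    1.35]
side target_hole 0.95 [0.626 0.109 0.18 ]
side target_hole 0.91 [ 0.439 -0.199  0.101]
side target 0.67 [0.623 0.105 0.076]
side target 0.61 [ 0.44  -0.193 -0.001]
side knob_top 0.55 [ 0.652 -0.046  0.2  ]
scene target_hole 0.96 [ 0.442 -0.196  0.103]
scene target_hole 0.66 [0.626 0.104 0.183]
scene target 0.8 [0.628 0.1   0.072]
scene target 0.79 [ 0.44  -0.192  0.003]
scene knob_top 0.53 [ 0.657 -0.045  0.212]
scene knob_top 0.31 [ 0.728  0.125 -0.003]
t 17.4 [ 0.6571 -0.043   0.1852] [-1.5733 -0.0042  0.0506] F [-5.9 -1.6  5.7] w 0.0153 q [-0.17  0.39  0.4   1.57 -0.    1.35]
```

View pics/c16.png

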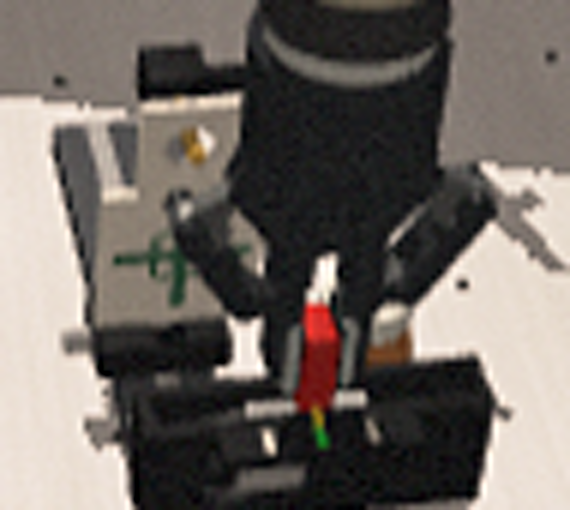

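The yellow pointer at crop (318,412) meets the green mark at (321,438). The target hangs upright on the peg, with the hole at about (0.626, 0.107, 0.181). The spring force reads about 6.3 N, which matches half travel, so I'm handing in.

```bash
python3 -c "
from workcell import hand_in
print(hand_in())"
```

```text
the job is handed in; nothing more can be done
None
```

The white target now hangs by its hole on the brass peg. The gripper is still holding the shutter at half travel. I handed the job in at about 17.4 s of the 54 s allowed; `hand_in()` gave no verdict.

- **Target:** I lifted it out of its rack slot, threaded it over the bent peg tip, lowered it until the force reading showed contact, and let go. The last check put the hole about 8 mm below the peg axis, close to the hanging point, with the plate upright in the picture. The two cameras differed by about 5 mm on its position along the peg, well inside the 26 mm allowed.
- **Shutter:** I pinched the red knob only after the target was hanging by itself, then slid it 21.6 mm from where it was gripped. The force along the slide read 5.9–6.5 N, which matches the 6.3 N expected at half travel. The yellow pointer meets the green mark in the last picture.
- **Pressing force:** The wrist also read about 5 N upward while pinching the knob, probably because the pads swing forward as they close. It stayed roughly steady and far below the limits.
- **Other things:** I never touched the spare plates, the pink look-alike or the loose items, and saw none of them disturbed. I did not measure their positions again at the end.

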